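# Nudge a glass disc into its nest and swing the clip over it

### The arm

A 7-joint arm with a two-finger parallel gripper is mounted at the origin on the work surface. World frame = base frame: x ahead of the robot, y to its left, z up, the work surface at z = 0. Lengths are in m, angles in degrees, forces in N, time in s.
With the tool pointing down it reaches from about 0.425 to 0.875 m from the base axis. Payload 4.7 kg.
Tool frame: the origin (TCP) lies on the front face of the gripper's body, between the roots of the fingers; the fingertips stand 70 mm ahead of it and the grasp point (between the pads) lies 51 mm ahead of it (tip_extent is the distance from the TCP to the fingertips, in m); z points along the fingers, y is the direction in which the jaws open and shut (so a half turn about z gives the same grasp; the last joint's range is limited). The gripper opens to 87 mm and grips with 3 to 60 N. Pads are 19 mm wide; open, the fingers measure 117 mm over their backs; the gripper's body (75 mm by 190 mm) begins 51 mm behind the grasp point.
Start: joints at [-63.535, 18.392, -4.016, 83.108, 1.295, 78.541, -3.26], TCP at [0.281, 0.586, 0.292] pointing down, gripper open.
Joint ranges: [-163.93, 163.93], [-17.29, 119.83], [-79.2, 71.16], [3.27, 140.29], [-89.18, 269.18], [5.43, 117.66], [-154.24, 154.24]. Speed limits (degrees/s): [147.25, 147.25, 180, 180, 180, 180, 180].

### API

Orientations are given as [roll, pitch, yaw] about the fixed x, y, z axes, in that order (R = Rz(yaw) Ry(pitch) Rx(roll)).
In Python, from cell import * gives the robot as it stands.
- The arm moves only by the tool carry_out, never from a script. Its argument "increments" is text: rows parted by semicolons, each of 7 numbers parted by spaces: the opening, from 0 (shut) to 1 (fully open), then the shift along the tool's x, y, z in m, then the turn, a rotation vector about the tool's x, y, z in degrees. A call has 1 to 20 rows; each row shifts and turns the pose as measured when the row begins, along the tool's axes as they then stand; what a row does not reach is not made up. A row lasts 1/8 s, in which the tool goes at most 62.5 mm and 10.7 degrees, less where a joint would pass 70% of its speed; a pose out of reach is approached as far as the arm can. A call is refused whole if a number of a shift passes 0.0625 or a number of a turn 10.7, either way. A call with a gripper value outside its range is refused whole. The fingers move at their own pace and stop on an object; "force" is the grip in N (left out, the last holds). Time passes only in rows, so rows that do not move let the fingers close. It gives the time, the measured TCP pose, the force and the opening at its end, in the units of the state.
- get_obs(): the state, without advancing time (a new reading comes with each control period).
- read_camera(name): name is "side" or "top"; returns a dict with "img" (384x512x3 uint8, blue, green, red), "fx", "fy", "cx", "cy" (pixels), "world_from_camera" (4x4, takes a point from camera to world coordinates). Camera axes: x right, y down, z forward; pixel columns grow to the right and rows downward; lengths in m; the calibration is good to about 2 mm. A picture is of the moment at which its call begins. There is no depth.
- sign_off(): hands the job in, once; it reports no verdict.
Trained networks look in a picture, given as the dict that the camera call returned (one of the last four; its "shot" number tells which), for a name from the list of things; names that differ only in an ending like _2 or _b are one class to them, and where a whole thing is asked for, a point or a joint stands for the part that bears it (a point fixed in the world has none). Each returns a list of dicts, best first, with "confidence" (0 to 1); they miss things now and then, are a little off and sometimes report something else, mostly with a low value. They report only what shows in the picture. A call takes as long as a camera call. They do not tell look-alikes from the thing itself.
- masks_of(target, picture): "pixels" (384x512 bool, what is visible of it) and "bbox" ([left, top, right, bottom] in pixels, round what is visible of it).
The state is a dict: "time_s": time; "qpos": joint angles; "joint_velocities": joint speeds; "effort": joint torques, N m; "tool_pos": TCP position; "tool_rot": TCP orientation; "force": force on the tool from outside, world axes, zero at the start; "wrist_torque": the same for the moment, N m; "grip_width": finger opening in m.
Only numpy, scipy, OpenCV 4.12 (cv2) and the standard library are available. Lean on these libraries where they do the work, as an engineer would, in place of code of your own. Each camera call takes 0.05 s, during which the arm holds its last target.

### The job

Using only pushes of the fingertips, slide the loose green glass disc across the grey nest plate and over the rim of the empty pocket until it drops in and lies flat on the pocket floor. Then push that pocket's clip by its thumb pin round over the disc, until it stands like the clip of the pocket that is already loaded. Push gently, do not pinch or lift the disc, and leave the loaded pocket with its clip, the two tumblers and the brush alone.

Things in the scene. Friction and masses are not known exactly. Their poses are not given: they have to be found in the camera images.
- nest_plate: Fixed grey plate, 230 x 230 mm, 18 mm thick, flat on the bench. Origin: centre of its underside. x points away from the robot, y left, turned by up to 0.45 rad. In its top are two round pockets, 64 mm in diameter, 6 mm deep, floors of cork, at x = +35 mm, y = +60 mm (empty) and y = -60 mm (loaded). The top from x = -115 to 0 mm is plain; corner screws are flush.
- pocket (a point): Centre of the floor of the empty pocket, 12 mm above the bench (6 mm below the plate's top); axes as the plate's.
- disc: Loose disc of frosted green glass, 60 mm in diameter, 10 mm thick, about 70 g, lying flat on the plain part of the plate's top. Origin: centre of its underside; z up. It has 2 mm of play all round in the pocket; its leading edge dips in once the centres are about 11 mm apart, its trailing edge drops last. Home, it stands 4 mm proud of the plate.
- clip (a joint): Swing clip of the empty pocket, rad. 0 = closed: bar over the pocket, pointing at its middle, against a stop pin. Grows as it opens, clockwise from above (free end goes from the plate's -x to its +y direction, reached at 1.57), to 2.0. Starts at 1.2 to 1.8. Stays where left; about 1.5 N at the thumb pin moves it.
- clip_pivot (a point): Top of the screw on which the clip turns (head 15 mm in diameter), 33 mm above the bench, 50 mm from the pocket's centre in the plate's +x direction. The steel bar is 14 mm wide, 4 mm thick, reaches 37 mm from the pivot; its underside is 6 mm above the plate's top, 2 mm above a seated disc.
- clip_pin (a point): Top centre of the clip's upright thumb pin (steel, 10 mm in diameter), 50 mm above the bench, 26 mm from the pivot along the bar. The pin rises 22 mm above the bar's upper face, which is 28 mm above the bench.
- loaded_disc: An equal glass disc already in the other pocket, clipped; leave it. Origin: centre of its underside.
- loaded_clip (a joint): Swing clip of the loaded pocket, the mirror image of the other, rad: 0 = closed, as it starts; leave it.
- tumbler_a: Green glass tumbler standing upside down on the bench to the left of the plate, 74 mm in diameter, 74 mm high. Origin: centre of its underside.
- tumbler_b: Amber glass tumbler of the same shape, upside down on the bench to the right of the plate. Origin: centre of its underside.
- brush: Flat brush, 170 mm long, lying on the bench beyond the far edge of the plate. Origin: midway along it, at the bench.
Mind the look-alikes: they are no part of the job. Leave any brown, pink or red look-alike of the disc alone.

How it is judged:
By the outcome, as a careful person would: the job done as asked, in the order asked, and still so for the second after the job is handed in, with the robot touching nothing.
It also fails if it takes over 51 s, if anything falls off the work surface, if the arm or the gripper's body presses on something with over 40 N, if the wrist force passes 120 N, or if a joint passes its speed limit or range.

## Working session

There is one attempt and no reset: what is moved stays moved. The work goes in short steps, Python scripts to look and compute and a tool call to move; the robot and the scene stay as the last step left them, time stands still between calls to the robot, and variables do not carry over. Pictures are saved under pics/ and viewed, and the job is handed in when it is done.

Besides the shell and the picture viewer there is one more tool, called after "Call:" as name(argument=value, ...) on one line, values as JSON. carry_out: Moves the arm, as the interface text tells. Its arguments: {"type":"object","properties":{"increments":{"type":"string"},"force":{"type":"number"}},"required":["increments"]}

```bash
mkdir -p pics; ls; python3 - <<'E'
from cell import *
import cv2
o=get_obs()
for k in o: print(k,o[k])
for n in ("top","side"):
    p=read_camera(n); cv2.imwrite(f"pics/{n}0.png",p["img"])
    print(n,p["fx"],p["fy"],p["cx"],p["cy"],p["world_from_camera"])
    for t in ["disc","clip","clip_pin","nest_plate","loaded_clip"]:
        try:
            for m in masks_of(t,p): 
                import numpy as np
                ys,xs=np.nonzero(m["pixels"]); print(t,m["confidence"],m["bbox"],xs.mean(),ys.mean(),len(xs))
        except Exception as e: print(t,e)
E
```

```text
pics
time_s 0.0
qpos [-63.53583786  18.43783078  -4.01559871  83.17550469   1.29727424
  78.54006076  -3.26077056]
joint_velocities [ 0.04093384 -0.0660435   0.047289    0.02532969 -0.01631369 -0.0826991
  0.06616949]
effort [ 8.31071811e-04 -4.91294646e+01 -4.03444497e-01 -3.12522268e+01
 -6.39612903e-02  4.38763504e-02  1.89925127e-04]
tool_pos [0.28129828 0.58551068 0.29117005]
tool_rot [-1.79891974e+02  7.97552016e-03  1.54345355e+02]
force [-0.39203345 -0.0856189   0.28350958]
wrist_torque [-0.00479426 -0.06590554  0.01650511]
grip_width 0.08701304410053431
top 393.3974921770522 393.3974921770522 258.240612654307 190.61745233261038 [[-0.08852748 -0.97240334  0.21585791  0.36044445]
 [-0.99607032  0.08699121 -0.01662695  0.05582798]
 [-0.00260964 -0.2164816  -0.97628321  1.04049245]
 [ 0.          0.          0.          1.        ]]
disc 0.87 [173.9, 231.2, 198.2, 251.7] 184.11650485436894 241.53155339805826 412
disc 0.62 [234.5, 221.1, 255.8, 244.0] 245.4031007751938 231.4315245478036 387
disc 0.55 [225.8, 128.4, 250.6, 149.3] 238.5476923076923 136.25538461538463 325
clip 0.68 
[... 629 characters left out ...]
4559]
 [ 0.          0.          0.          1.        ]]
disc 0.82 [280.8, 162.4, 297.6, 177.7] 290.12109375 171.6328125 256
disc 0.74 [211.7, 203.6, 232.3, 226.6] 222.7945945945946 215.9972972972973 370
disc 0.56 [138.4, 203.1, 162.2, 222.3] 150.36927223719675 213.90026954177898 371
disc 0.55 [165.9, 187.0, 188.3, 206.3] 177.57190635451505 194.58862876254182 299
clip 0.43 [263.8, 185.9, 276.7, 195.7] 267.60674157303373 190.14606741573033 89
clip_pin 0.5 [261.3, 185.4, 274.8, 196.9] 266.8939393939394 189.6818181818182 66
nest_plate 0.87 [195.4, 179.3, 319.2, 275.0] 255.46085085250786 227.234067207416 6041
loaded_clip 0.74 [211.7, 209.5, 235.4, 227.6] 222.4164524421594 216.00514138817482 389
```

```bash
python3 - <<'E'
import cv2
a=cv2.imread("pics/top0.png")[110:290,150:390]; cv2.imwrite("pics/topc.png",cv2.resize(a,None,fx=3.3,fy=3.3,interpolation=cv2.INTER_CUBIC))
a=cv2.imread("pics/side0.png")[130:310,120:360]; cv2.imwrite("pics/sidec.png",cv2.resize(a,None,fx=3.3,fy=3.3,interpolation=cv2.INTER_CUBIC))
E
```

```text
(no output)
```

View pics/topc.png

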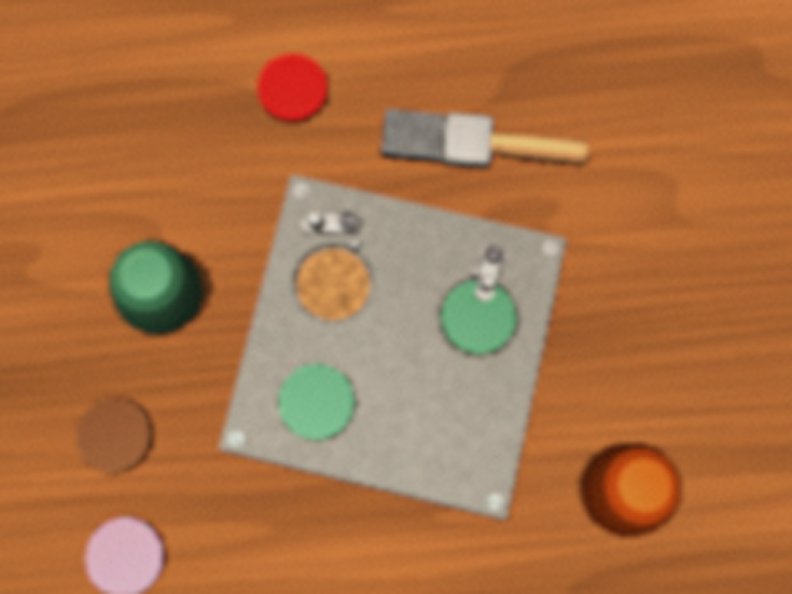

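View pics/sidec.png

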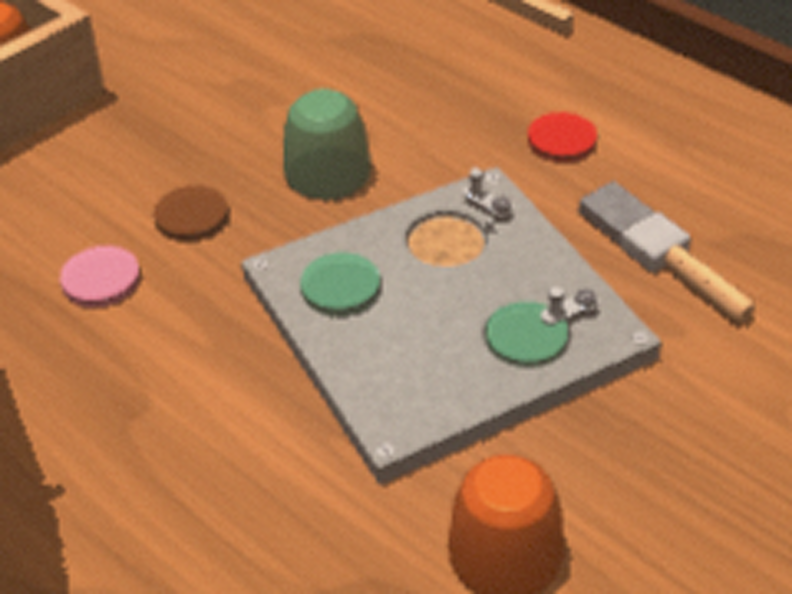

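View pics/top0.png

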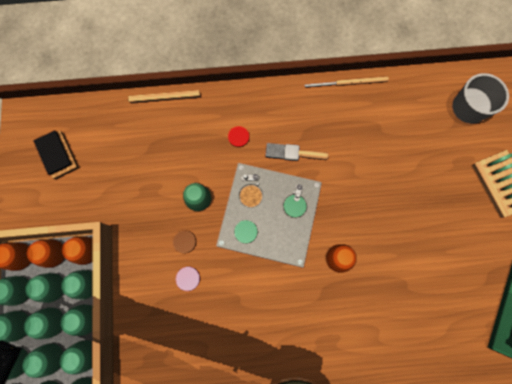

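```bash
cat > h.py <<'E'
from cell import *
import cv2, numpy as np
def unproj(p,u,v,z):
    T=np.array(p["world_from_camera"]); d=T[:3,:3]@np.array([(u-p["cx"])/p["fx"],(v-p["cy"])/p["fy"],1.0])
    o=T[:3,3]; return o+d*(z-o[2])/d[2]
def proj(p,X):
    T=np.array(p["world_from_camera"]); c=T[:3,:3].T@(np.array(X)-T[:3,3])
    return np.array([p["fx"]*c[0]/c[2]+p["cx"],p["fy"]*c[1]/c[2]+p["cy"]])
def greens(p,z=.028):
    hsv=cv2.cvtColor(p["img"],cv2.COLOR_BGR2HSV); m=cv2.inRange(hsv,(60,90,100),(90,255,255))
    n,l,s,c=cv2.connectedComponentsWithStats(m)
    r=[]
    for i in range(1,n):
        if s[i,4]>150: r.append((c[i].round(1),s[i,:5],unproj(p,*c[i],z).round(4)))
    return r
def project_px(p,X): return proj(p,X)
E
python3 - <<'E'
from h import *
for n,cr in (("top",[(291,177),(566,239),(507,518),(220,448)]),("side",[(497,170),(660,345),(380,468),(243,264)])):
    p=read_camera(n)
    off=(150,110) if n=="top" else (120,130)
    P=[unproj(p,(u+.5)/3.3-.5+off[0],(v+.5)/3.3-.5+off[1],.018)[:2] for u,v in cr]
    P=np.array(P); c=P.mean(0); print(n,P.round(4),c)
    ex=(P[0]+P[1]-P[2]-P[3])/2; ey=(P[0]+P[3]-P[1]-P[2])/2
    print(np.hypot(*ex),np.hypot(*ey),np.degrees(np.arctan2(ex[1],ex[0])),np.degrees(np.arctan2(-ey[0],ey[1])))
    for g in greens(p): print(g)
    hsv=cv2.cvtColor(p["img"],cv2.COLOR_BGR2HSV)
    # cork
E
```

```text
top [[ 0.6668  0.0867]
 [ 0.5948 -0.1313]
 [ 0.3784 -0.0585]
 [ 0.4518  0.1591]] [0.5229507  0.01400834]
0.22765343758379963 0.2295919656816062 -18.593880895504252 -18.460808121299497
(array([193.5, 193.7]), array([184, 184,  20,  20, 295], dtype=int32), array([0.5913, 0.2092, 0.028 ]))
(array([294.4, 206.6]), array([284, 196,  22,  20, 293], dtype=int32), array([ 0.5332, -0.0518,  0.028 ]))
(array([ 72. , 285.1]), array([ 63, 274,  19,  23, 347], dtype=int32), array([0.3844, 0.525 , 0.028 ]))
(array([ 36. , 288.2]), array([ 26, 277,  20,  23, 350], dtype=int32), array([0.3848, 0.6147, 0.028 ]))
(array([  3.9, 291.2]), array([  0, 281,  10,  22, 186], dtype=int32), array([0.3844, 0.6945, 0.028 ]))
(array([ 71.3, 322.5]), array([ 62, 311,  20,  24, 357], dtype=int32), array([0.2947, 0.5255, 0.028 ]))
(array([ 34.7, 326. ]), array([ 25, 314,  20,  24, 362], dtype=int32), array([0.2943, 0.6148, 0.028 ]))
(array([ 70.7, 361.4]), array([ 61, 349,  20,  25, 385], dtype=int32), array([0.2051, 0.5256, 0.028 ]))
(array([ 33.4, 364.9]), array([ 23, 352,  21,  25, 381], dtype=int32), array([0.2051, 0.6149, 0.028 ]))
side [[ 0.6656  0.082 ]
 [ 0.5925 -0.1335]
 [ 0.3791 -0.0593]
 [ 0.4505  0.155 ]] [0.521948   0.01102583]
0.22651558128559318 0.22671446168993734 -18.961197780342964 -18.575785323437863
(array([ 44.7, 150.1]), array([ 36, 145,  20,  12, 175], dtype=int32), array([0.3247, 0.6679, 0.028 ]))
(array([ 60.5, 162.4]), array([ 51, 157,  21,  13, 184], dtype=int32), array([0.3247, 0.577 , 0.028 ]))
(array([ 16.4, 163.4]), array([  9, 158,  18,  13, 153], dtype=int32), array([0.239 , 0.6666, 0.028 ]))
(array([ 29.4, 177.8]), array([ 19, 171,  23,  14, 224], dtype=int32), array([0.2327, 0.5764, 0.028 ]))
```

```bash
cat >> h.py <<'E'
C=np.array([.5225,.0125]); YAW=-18.6
def p2w(x,y,c=None,yaw=None):
    a=np.radians(YAW if yaw is None else yaw); c=C if c is None else c
    return c+np.array([np.cos(a)*x-np.sin(a)*y,np.sin(a)*x+np.cos(a)*y])
def w2p(X):
    a=np.radians(YAW); d=np.array(X)[:2]-C
    return np.array([np.cos(a)*d[0]+np.sin(a)*d[1],-np.sin(a)*d[0]+np.cos(a)*d[1]])
def ell(p,lo,hi,box,z):
    hsv=cv2.cvtColor(p["img"],cv2.COLOR_BGR2HSV); m=cv2.inRange(hsv,lo,hi)
    k=np.zeros_like(m); l,t,r,b=box; k[t:b,l:r]=m[t:b,l:r]
    n,lab,s,c=cv2.connectedComponentsWithStats(k)
    out=[]
    for i in range(1,n):
        if s[i,4]>80:
            cs,_=cv2.findContours((lab==i).astype(np.uint8),cv2.RETR_EXTERNAL,cv2.CHAIN_APPROX_NONE)
            e=cv2.fitEllipse(cv2.convexHull(cs[0])) 
            w=unproj(p,*e[0],z); out.append((s[i,4],np.round(e[0],1),np.round(e[1],1),w.round(4),w2p(w).round(4)))
    return out
E
python3 - <<'E'
from h import *
for n,box in (("top",(215,160,320,270)),("side",(195,175,322,280))):
    p=read_camera(n)
    for z in(.028,.022):
      print(n,z)
      for r in ell(p,(50,60,60),(95,255,255),box,z): print(*r)
    print("cork")
    for r in ell(p,(5,70,120),(25,255,255),(box[0]+15,box[1]+15,box[2]-50,box[3]-50) if n=="top" else (235,188,275,220),.012): print(*r)
    print([proj(p,[*p2w(*q),z]).round(1) for q,z in (((.035,.06),.018),((.085,.06),.033))])
    im=p["img"].copy()
    for q,z in (((.035,.06),.018),((.085,.06),.033),((.115,.115),.018),((.115,-.115),.018),((-.115,-.115),.018),((-.115,.115),.018)):
        u,v=proj(p,[*p2w(*q),z]); cv2.circle(im,(round(u*8),round(v*8)),8,(0,0,255),-1,shift=3)
    big=cv2.resize(p["img"],None,fx=6,fy=6,interpolation=cv2.INTER_CUBIC)
    for q,z in (((.035,.06),.018),((.085,.06),.033),((.115,.115),.018),((.115,-.115),.018),((-.115,-.115),.018),((-.115,.115),.018)):
        u,v=(proj(p,[*p2w(*q),z])+.5)*6; cv2.circle(big,(round(u),round(v)),2,(0,0,255),-1)
    for rr,cz,ct in ((.032,.018,(.035,.06)),(.030,.022,(.035,-.06))):
        for t in np.arange(0,6.28,.15):
            u,v=(proj(p,[*p2w(ct[0]+rr*np.cos(t),ct[1]+rr*np.sin(t)),cz])+.5)*6; cv2.circle(big,(round(u),round(v)),1,(255,0,255),-1)
    l,t,r,b=box
    cv2.imwrite(f"pics/{n}o.png",big[t*6-30:b*6+20,l*6-20:r*6+30][:600,:800])
E
```

```text
top 0.028
355 [294.6 205.8] [21.8 22.2] [ 0.5353 -0.0524  0.028 ] [ 0.0329 -0.0574]
391 [245.5 231.3] [22.  22.1] [0.4804 0.0808 0.028 ] [-0.0617  0.0513]
top 0.022
355 [294.6 205.8] [21.8 22.2] [ 0.5364 -0.053   0.022 ] [ 0.034  -0.0577]
391 [245.5 231.3] [22.  22.1] [0.4811 0.0809 0.022 ] [-0.0611  0.0516]
cork
429 [250.4 195.6] [22.7 23.4] [0.5761 0.0603 0.012 ] [0.0355 0.0624]
[array([251.2, 195.6]), array([255.6, 176.4])]
side 0.028
302 [222.5 214.8] [16.1 23.4] [0.4795 0.0786 0.028 ] [-0.0619  0.0489]
309 [279.3 230.3] [17.4 24.1] [ 0.5313 -0.0594  0.028 ] [ 0.0313 -0.0654]
side 0.022
302 [222.5 214.8] [16.1 23.4] [0.4836 0.0832 0.022 ] [-0.0594  0.0546]
309 [279.3 230.3] [17.4 24.1] [ 0.5359 -0.0559  0.022 ] [ 0.0345 -0.0606]
cork
297 [254.6 202.6] [15.6 23.3] [0.5778 0.0606 0.012 ] [0.0371 0.0632]
[array([254.5, 201.9]), array([271.2, 191.2])]
```

```bash
sleep 0
```

```text
(no output)
```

View pics/topo.png

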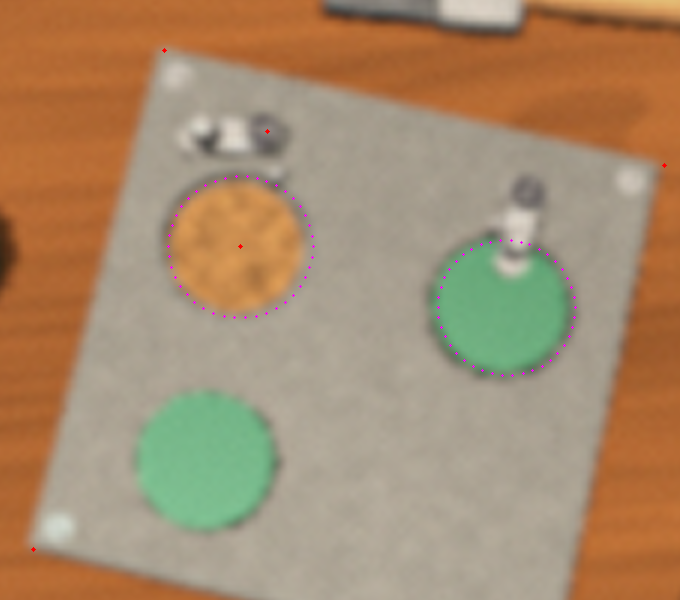

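View pics/sideo.png

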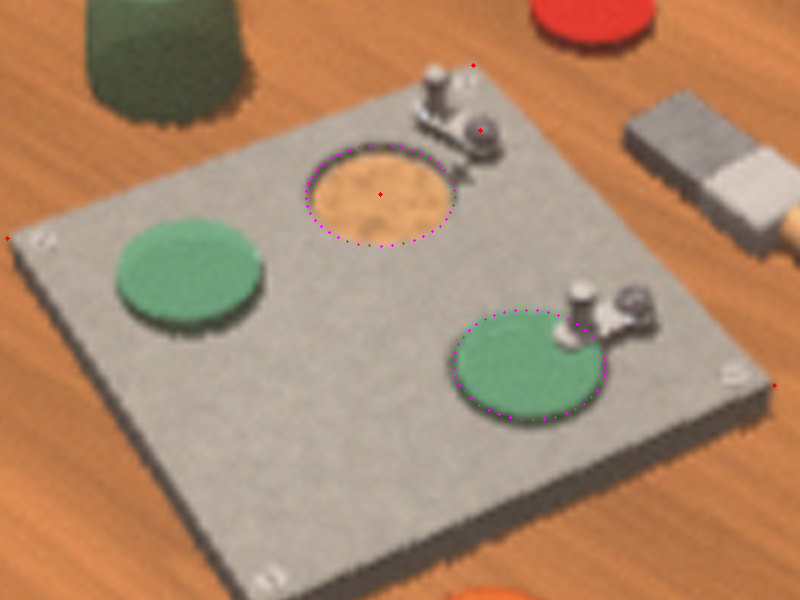

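```bash
cat >> h.py <<'E'
from scipy.spatial.transform import Rotation as Ro
def step(target,yaw,n=None,op=0.35,extra=0):
    """print rows to reach target (world xyz) with tool down, world yaw deg, in n rows"""
    o=get_obs(); P=np.array(o["tool_pos"]); R=Ro.from_euler("xyz",o["tool_rot"],degrees=True)
    G=Ro.from_euler("xyz",[180,0,yaw],degrees=True)
    rv=(R.inv()*G).as_rotvec(degrees=True); d=np.array(target)-P
    if n is None: n=int(max(np.ceil(np.linalg.norm(d)/.05),np.ceil(np.linalg.norm(rv)/8),1))
    out=[]
    for i in range(n):
        Ri=R*Ro.from_rotvec(rv*i/n,degrees=True); s=Ri.inv().apply(d/n)
        out.append(" ".join(f"{v:g}" for v in [op,*s.round(4),*(rv/n).round(2)]))
    print("; ".join(out))
E
python3 - <<'E'
from h import *
step([.438,.0895,.26],167.3)
E
```

```text
0.35 -0.0324 -0.0345 0.0029 0 0 -1.18; 0.35 -0.0316 -0.0352 0.0029 0 0 -1.18; 0.35 -0.0309 -0.0358 0.0029 0 0 -1.18; 0.35 -0.0302 -0.0364 0.0029 0 0 -1.18; 0.35 -0.0294 -0.0371 0.0029 0 0 -1.18; 0.35 -0.0287 -0.0377 0.0029 0 0 -1.18; 0.35 -0.0279 -0.0382 0.0029 0 0 -1.18; 0.35 -0.0271 -0.0388 0.0029 0 0 -1.18; 0.35 -0.0263 -0.0394 0.0029 0 0 -1.18; 0.35 -0.0255 -0.0399 0.0029 0 0 -1.18; 0.35 -0.0246 -0.0404 0.0029 0 0 -1.18
```

Call:
carry_out(increments="0.35 -0.0324 -0.0345 0.003 0 0 -1.18; 0.35 -0.0316 -0.0352 0.003 0 0 -1.18; 0.35 -0.0309 -0.0358 0.003 0 0 -1.18; 0.35 -0.0302 -0.0364 0.003 0 0 -1.18; 0.35 -0.0294 -0.0371 0.003 0 0 -1.18; 0.35 -0.0287 -0.0377 0.003 0 0 -1.18; 0.35 -0.0279 -0.0382 0.003 0 0 -1.18; 0.35 -0.0271 -0.0388 0.003 0 0 -1.18; 0.35 -0.0263 -0.0394 0.003 0 0 -1.18; 0.35 -0.0255 -0.0399 0.003 0 0 -1.18; 0.35 -0.0246 -0.0404 0.003 0 0 -1.18; 0.35 0 0 0 0 0 0")

```text
time_s: 2.3
tool_pos: [0.445, 0.0751, 0.2589]
tool_rot: [179.6, 0.2, 167.8]
force: [0.1, 0.2, -0.5]
grip_width: 0.0308
```

```bash
python3 - <<'E'
from h import *
o=get_obs();print(o["time_s"],o["tool_pos"],o["tool_rot"],o["grip_width"],o["force"])
step([.438,.0895,.15],167.3)
E
```

```text
2.3 [0.4450299  0.0750934  0.25888338] [179.56336504   0.2394905  167.79351242] 0.030759274275438096 [ 0.10472676  0.20146954 -0.46532218]
0.35 0.0035 0.0039 0.0363 0.15 0.08 0.16; 0.35 0.0034 0.004 0.0363 0.15 0.08 0.16; 0.35 0.0034 0.0041 0.0363 0.15 0.08 0.16
```

Call:
carry_out(increments="0.35 0.0035 0.004 0.0363 0.15 0.08 0.16; 0.35 0.0034 0.004 0.0363 0.15 0.08 0.16; 0.35 0.0034 0.0041 0.0363 0.15 0.08 0.16; 0.35 0 0 0 0 0 0; 0.35 0 0 0 0 0 0")

```text
time_s: 2.92
tool_pos: [0.4393, 0.0935, 0.1506]
tool_rot: [179.7, 0.3, 167.4]
force: [-0.3, -0.0, 0.0]
grip_width: 0.0305
```

```bash
python3 - <<'E'
from h import *
o=get_obs();print(o["time_s"],o["tool_pos"],o["tool_rot"],o["grip_width"],o["force"])
step([.438,.0895,.093],167.3,3)
p=read_camera("side"); cv2.imwrite("pics/s2.png",cv2.resize(p["img"][110:290,120:360],None,fx=3.3,fy=3.3))
p=read_camera("top"); cv2.imwrite("pics/t2.png",cv2.resize(p["img"][110:290,150:390],None,fx=3.3,fy=3.3))
E
```

```text
2.925 [0.43929965 0.0935353  0.15056255] [179.71320942   0.25179447 167.39514012] 0.030511522220772514 [-0.26741586 -0.02110156  0.00659813]
0.35 0.0002 -0.0015 0.0192 0.1 0.08 0.03; 0.35 0.0002 -0.0015 0.0192 0.1 0.08 0.03; 0.35 0.0002 -0.0014 0.0192 0.1 0.08 0.03
```

View pics/s2.png

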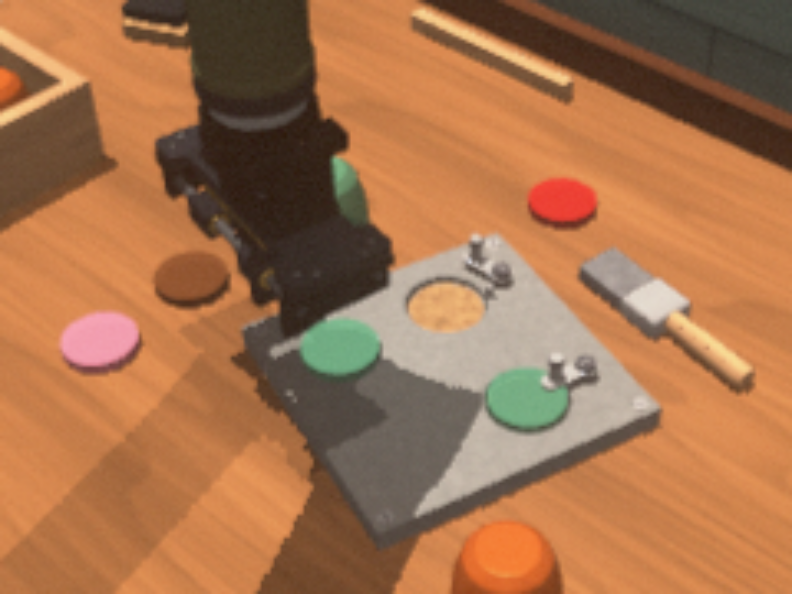

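View pics/t2.png

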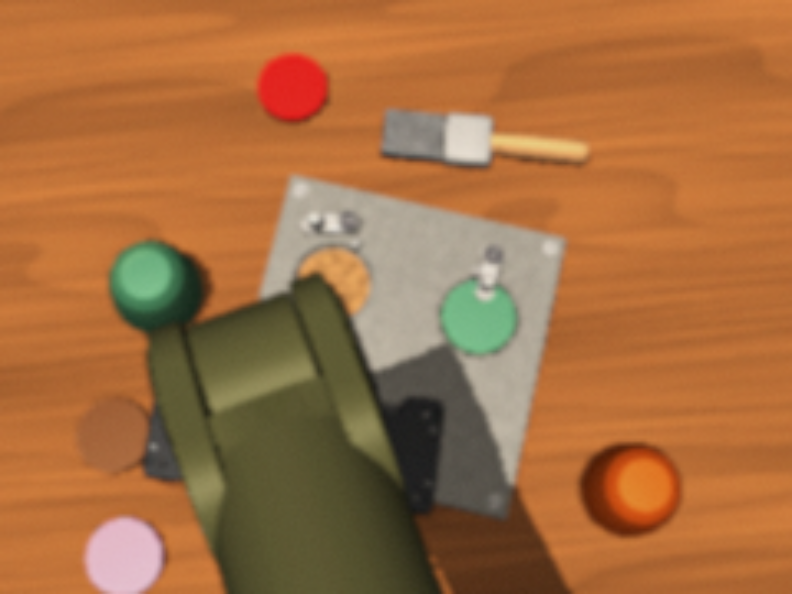

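Call:
carry_out(increments="0.35 0.0002 -0.0015 0.0192 0.1 0.08 0; 0.35 0.0002 -0.0015 0.0192 0.1 0.08 0; 0.35 0.0002 -0.0014 0.018 0.1 0.08 0; 0.35 0 0 0 0 0 0; 0.35 0 0 0 0 0 0")

```text
time_s: 3.65
tool_pos: [0.4438, 0.0909, 0.1004]
tool_rot: [179.5, 0.7, 167.3]
force: [0.3, -0.3, 0.2]
grip_width: 0.0301
```

```bash
python3 - <<'E'
from h import *
o=get_obs();print(o["time_s"],o["tool_pos"],o["tool_rot"],o["grip_width"],o["force"])
step([.438,.0895,.0915],167.3,1)
p=read_camera("side"); cv2.imwrite("pics/s3.png",cv2.resize(p["img"][150:270,180:320],None,fx=5,fy=5,interpolation=cv2.INTER_CUBIC))
for r in ell(p,(50,60,60),(95,255,255),(195,175,322,280),.028): print(*r)
E
```

```text
3.65 [0.4437617  0.09087987 0.10038883] [179.49501828   0.68425707 167.33518096] 0.03013668853252977 [ 0.26241752 -0.32010524  0.16506105]
0.35 0.0054 -0.0027 0.0088 0.51 0.68 0.04
312 [279.2 230.3] [17.7 24.4] [ 0.5312 -0.0594  0.028 ] [ 0.0312 -0.0654]
```

View pics/s3.png

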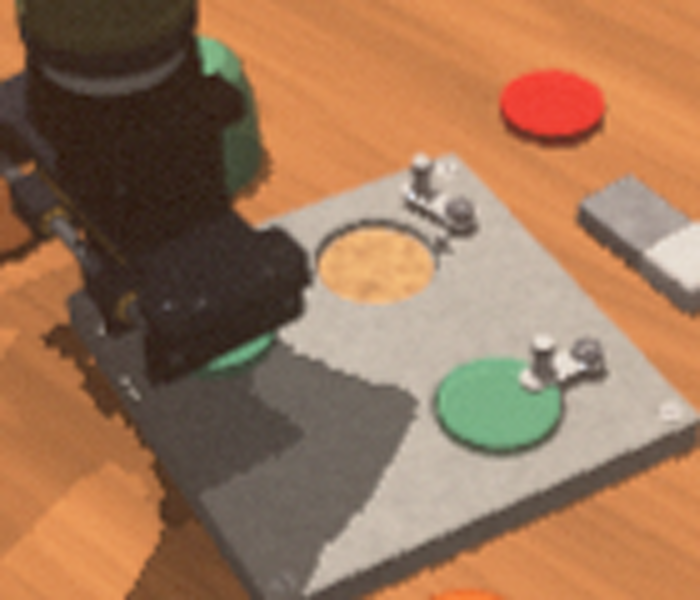

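Call:
carry_out(increments="0.35 0.009 -0.0015 0 0.5 0.7 0; 0.35 0.004 -0.001 0 0 0 0; 0.35 0 0 0 0 0 0")

```text
time_s: 4.08
tool_pos: [0.4302, 0.0918, 0.1018]
tool_rot: [179.9, 0.0, 167.4]
force: [0.5, -1.0, -0.4]
grip_width: 0.0305
```

```bash
python3 - <<'E'
from h import *
o=get_obs();print(o["time_s"],o["tool_pos"],o["tool_rot"],o["qpos"],o["force"])
step([.438,.0895,.0915],167.3,1)
E
```

```text
4.075 [0.4302468  0.09180171 0.10181661] [1.79922865e+02 4.38267493e-02 1.67361473e+02] [-35.22598005   3.81425068  20.37936079 124.40872449  -1.74679365
  51.95351871  63.5484418 ] [ 0.47234606 -0.95185554 -0.37523718]
0.35 -0.0081 -0.0006 0.0103 0.08 0.04 0.06
```

Call:
carry_out(increments="0.35 0 -0.001 0.006 0 0 0; 0.35 0 -0.001 0.005 0 0 0; 0.35 0 0 0 0 0 0")

```text
time_s: 4.45
tool_pos: [0.4297, 0.0896, 0.0899]
tool_rot: [179.9, 0.0, 167.4]
force: [-0.1, 0.1, 0.1]
grip_width: 0.0303
```

```bash
cat >> h.py <<'E'
D0=np.array([.480,.080]); PK=np.array([.575,.0585]); 
def st():
    o=get_obs(); P=o["tool_pos"]; u=(PK-D0)/np.linalg.norm(PK-D0); n=np.array([-u[1],u[0]])
    d=np.array(P[:2])-PK
    print("t",o["time_s"],"pos",np.round(P,4),"rot",np.round(o["tool_rot"],2),"F",np.round(o["force"],1),"w",round(o["grip_width"],4),"to pocket along",(-d@u).round(4),"lat",(d@n).round(4))
E
python3 - <<'E'
from h import *
st()
step([.438,.0895,.0915],167.3,1)
E
```

```text
t 4.45 pos [0.4297 0.0896 0.0899] rot [1.7993e+02 4.0000e-02 1.6736e+02] F [-0.1  0.1  0.1] w 0.0303 to pocket along 0.1486 lat -0.0017
0.35 -0.0081 0.0017 -0.0016 0.07 0.04 0.06
```

Call:
carry_out(increments="0.35 -0.003 0.001 -0.001 0 0 0; 0.35 -0.003 0.001 -0.0005 0 0 0; 0.35 -0.003 0 0 0 0 0; 0.35 -0.003 0 0 0 0 0; 0.35 -0.003 0 0 0 0 0; 0.35 -0.003 0 0 0 0 0; 0.35 -0.003 0 0 0 0 0; 0.35 -0.003 0 0 0 0 0; 0.35 0 0 0 0 0 0")

```text
time_s: 5.58
tool_pos: [0.4556, 0.0861, 0.0916]
tool_rot: [179.9, 0.0, 167.3]
force: [0.3, -1.0, -0.4]
grip_width: 0.0308
```

```bash
python3 - <<'E'
from h import *
st()
p=read_camera("side"); cv2.imwrite("pics/s4.png",cv2.resize(p["img"][150:270,180:320],None,fx=5,fy=5,interpolation=cv2.INTER_CUBIC))
E
```

```text
t 5.575 pos [0.4556 0.0861 0.0916] rot [1.7994e+02 4.0000e-02 1.6734e+02] F [ 0.3 -1.  -0.4] w 0.0308 to pocket along 0.1226 lat 0.0005
```

View pics/s4.png

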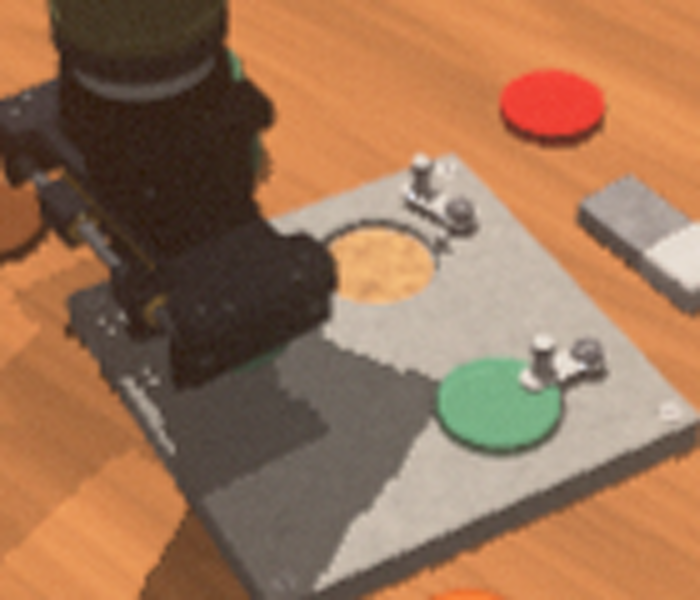

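Call:
carry_out(increments="0.35 -0.004 0 0 0 0 0; 0.35 -0.004 0 0 0 0 0; 0.35 -0.004 0 0 0 0 0; 0.35 -0.004 0 0 0 0 0; 0.35 -0.004 0 0 0 0 0; 0.35 -0.004 0 0 0 0 0; 0.35 -0.004 0 0 0 0 0; 0.35 -0.004 0 0 0 0 0; 0.35 0 0 0 0 0 0")

```text
time_s: 6.75
tool_pos: [0.489, 0.0786, 0.0915]
tool_rot: [179.9, 0.0, 167.3]
force: [0.2, 0.4, 0.7]
grip_width: 0.0305
```

```bash
python3 - <<'E'
from h import *
st()
p=read_camera("top"); cv2.imwrite("pics/t5.png",cv2.resize(p["img"][150:270,200:340],None,fx=5,fy=5,interpolation=cv2.INTER_CUBIC))
E
```

```text
t 6.75 pos [0.489  0.0786 0.0915] rot [1.7995e+02 3.0000e-02 1.6735e+02] F [0.2 0.4 0.7] w 0.0305 to pocket along 0.0883 lat 0.0006
```

View pics/t5.png

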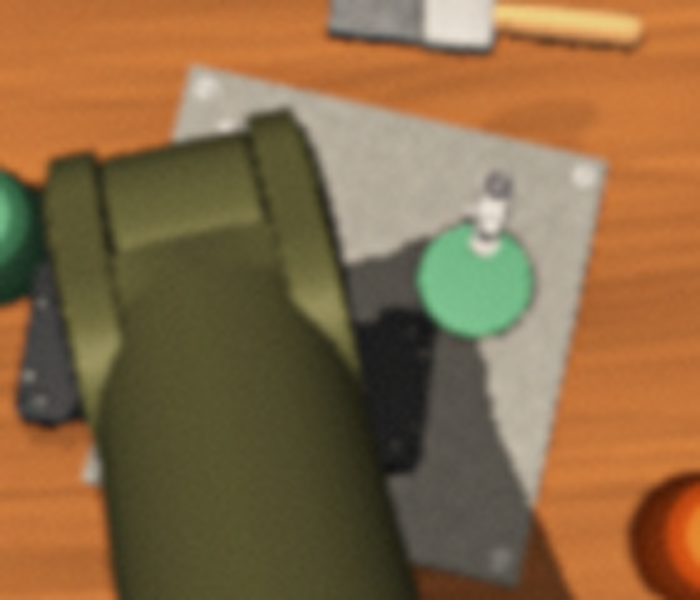

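Call:
carry_out(increments="0.35 -0.004 0 0 0 0 0; 0.35 -0.004 0 0 0 0 0; 0.35 -0.004 0 0 0 0 0; 0.35 -0.004 0 0 0 0 0; 0.35 -0.004 0 0 0 0 0; 0.35 -0.004 0 0 0 0 0; 0.35 -0.004 0 0 0 0 0; 0.35 0 0 0 0 0 0; 0.35 0.01 0 0 0 0 0; 0.35 0.01 0 0 0 0 0; 0.35 0.01 0 -0.05 0 0 0; 0.35 0.01 0 -0.05 0 0 0; 0.35 0.02 0 -0.05 0 0 0; 0.35 0 0 0 0 0 0")

```text
time_s: 8.55
tool_pos: [0.4533, 0.0865, 0.2446]
tool_rot: [180.0, -0.2, 167.5]
force: [0.6, -0.1, -1.0]
grip_width: 0.0304
```

```bash
python3 - <<'E'
from h import *
st()
p=read_camera("side"); cv2.imwrite("pics/s6.png",cv2.resize(p["img"][150:270,180:320],None,fx=5,fy=5,interpolation=cv2.INTER_CUBIC))
for z in (.028,.022):
  for r in ell(p,(50,60,60),(95,255,255),(195,175,322,280),z): print(*r)
p=read_camera("top"); cv2.imwrite("pics/t6.png",cv2.resize(p["img"][150:270,200:340],None,fx=5,fy=5,interpolation=cv2.INTER_CUBIC))
for r in ell(p,(50,60,60),(95,255,255),(215,160,320,270),.028): print(*r)
E
```

```text
t 8.55 pos [0.4533 0.0865 0.2446] rot [ 1.7999e+02 -1.6000e-01  1.6746e+02] F [ 0.6 -0.1 -1. ] w 0.0304 to pocket along 0.1249 lat 0.0004
282 [247.2 203.3] [15.5 22.5] [0.5503 0.0613 0.028 ] [0.0107 0.0551]
317 [279.3 230.4] [17.8 24.3] [ 0.5311 -0.0595  0.028 ] [ 0.0312 -0.0655]
282 [247.2 203.3] [15.5 22.5] [0.555  0.0658 0.022 ] [0.0138 0.0608]
317 [279.3 230.4] [17.8 24.3] [ 0.5357 -0.056   0.022 ] [ 0.0344 -0.0607]
364 [294.5 206. ] [22.2 22.4] [ 0.5349 -0.0521  0.028 ] [ 0.0323 -0.0572]
```

View pics/s6.png

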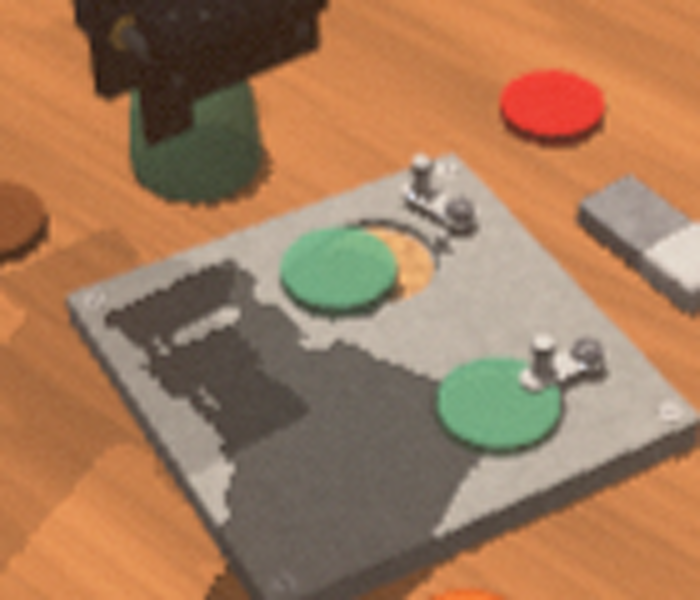

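View pics/t6.png

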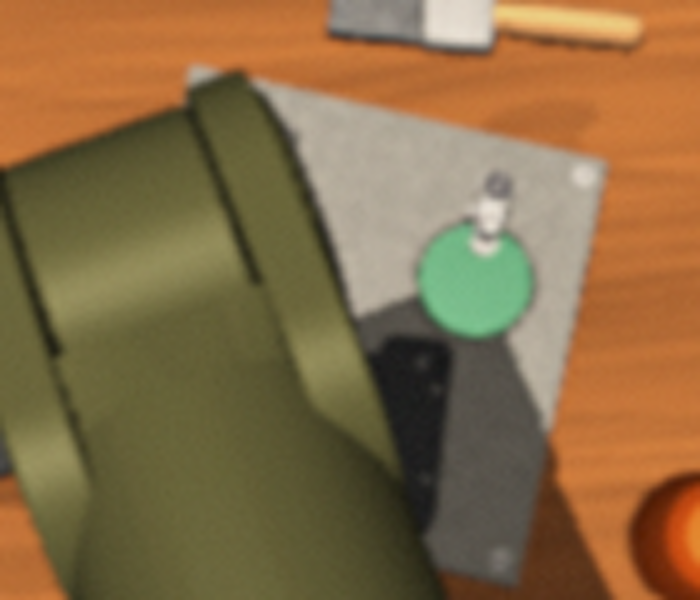

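```bash
python3 - <<'E'
from h import *
step([.495,.073,.11],171.4,5)
E
```

```text
0.35 -0.0091 -0.0005 0.0261 -0.04 -0.09 -0.8; 0.35 -0.009 -0.0006 0.0261 -0.04 -0.09 -0.8; 0.35 -0.009 -0.0008 0.0261 -0.04 -0.09 -0.8; 0.35 -0.0089 -0.0009 0.0261 -0.04 -0.09 -0.8; 0.35 -0.0089 -0.0011 0.0262 -0.04 -0.09 -0.8
```

Call:
carry_out(increments="0.35 -0.009 -0.0005 0.026 0 -0.1 -0.8; 0.35 -0.009 -0.0006 0.026 0 -0.1 -0.8; 0.35 -0.009 -0.0008 0.026 0 -0.1 -0.8; 0.35 -0.0089 -0.0009 0.026 0 -0.1 -0.8; 0.35 -0.0089 -0.001 0.026 0 0 -0.8; 0.35 0 0 0 0 0 0; 0.35 0 0 0 0 0 0")

```text
time_s: 9.52
tool_pos: [0.4883, 0.0695, 0.0957]
tool_rot: [-179.2, -1.0, 171.4]
force: [0.4, -0.1, 0.9]
grip_width: 0.0308
```

```bash
python3 - <<'E'
from h import *
st()
step([.498,.0726,.0915],171.4,2)
E
```

```text
t 9.525 pos [0.4883 0.0695 0.0957] rot [-179.17   -0.99  171.4 ] F [ 0.4 -0.1  0.9] w 0.0308 to pocket along 0.087 lat -0.0085
0.35 -0.0046 0.0023 0.002 -0.41 -0.5 0; 0.35 -0.0046 0.0023 0.0021 -0.41 -0.5 0
```

Call:
carry_out(increments="0.35 -0.003 0.0023 0.002 -0.4 -0.5 0; 0.35 -0.003 0.0023 0.002 -0.4 -0.5 0; 0.35 0 0 0 0 0 0; 0.35 0 0 0 0 0 0")

```text
time_s: 10.02
tool_pos: [0.4961, 0.0741, 0.0936]
tool_rot: [179.8, 0.3, 171.4]
force: [0.6, -0.5, 0.3]
grip_width: 0.0302
```

```bash
python3 - <<'E'
from h import *
st()
step([.505,.0716,.0915],171.4,2)
step([.540,.0663,.0915],171.4,10)
E
```

```text
t 10.025 pos [0.4961 0.0741 0.0936] rot [179.83   0.27 171.42] F [ 0.6 -0.5  0.3] w 0.0302 to pocket along 0.0804 lat -0.0022
0.35 -0.0046 -0.0006 0.0011 0.09 0.13 0.01; 0.35 -0.0046 -0.0006 0.0011 0.09 0.13 0.01
0.35 -0.0045 -0.0001 0.0002 0.02 0.03 0; 0.35 -0.0045 -0.0001 0.0002 0.02 0.03 0; 0.35 -0.0045 -0.0001 0.0002 0.02 0.03 0; 0.35 -0.0045 -0.0001 0.0002 0.02 0.03 0; 0.35 -0.0045 -0.0001 0.0002 0.02 0.03 0; 0.35 -0.0045 -0.0001 0.0002 0.02 0.03 0; 0.35 -0.0045 -0.0001 0.0002 0.02 0.03 0; 0.35 -0.0045 -0.0001 0.0002 0.02 0.03 0; 0.35 -0.0045 -0.0001 0.0002 0.02 0.03 0; 0.35 -0.0045 -0.0001 0.0002 0.02 0.03 0
```

Call:
carry_out(increments="0.35 -0.004 -0.0006 0.001 0.1 0.1 0; 0.35 -0.004 -0.0004 0.001 0.1 0.1 0; 0.35 -0.004 0 0 0 0 0; 0.35 -0.004 0 0 0 0 0; 0.35 -0.004 0 0 0 0 0; 0.35 -0.003 0 0 0 0 0; 0.35 -0.003 0 0 0 0 0; 0.35 -0.003 0 0 0 0 0; 0.35 0 0 0 0 0 0")

```text
time_s: 11.15
tool_pos: [0.5268, 0.0684, 0.0917]
tool_rot: [-180.0, 0.0, 171.4]
force: [0.1, -0.1, 0.3]
grip_width: 0.0308
```

```bash
python3 - <<'E'
from h import *
st()
step([.540,.0663,.0915],171.4,4)
p=read_camera("side"); cv2.imwrite("pics/s7.png",cv2.resize(p["img"][150:270,180:320],None,fx=5,fy=5,interpolation=cv2.INTER_CUBIC))
E
```

```text
t 11.15 pos [0.5268 0.0684 0.0917] rot [-1.7996e+02  4.0000e-02  1.7142e+02] F [ 0.1 -0.1  0.3] w 0.0308 to pocket along 0.0492 lat -0.001
0.35 -0.0034 -0 0 -0.01 0.01 0.01; 0.35 -0.0034 -0 0 -0.01 0.01 0.01; 0.35 -0.0034 -0 0 -0.01 0.01 0.01; 0.35 -0.0034 -0 0 -0.01 0.01 0.01
```

View pics/s7.png

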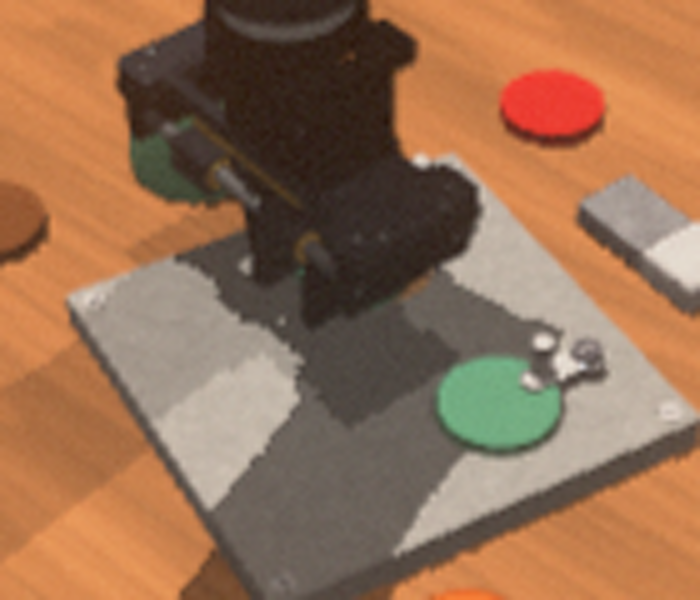

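Call:
carry_out(increments="0.35 -0.0025 0 0 0 0 0; 0.35 -0.002 0 0 0 0 0; 0.35 -0.002 0 0 0 0 0; 0.35 -0.002 0 0 0 0 0; 0.35 -0.002 0 0 0 0 0; 0.35 -0.0015 0 0 0 0 0; 0.35 0 0 0 0 0 0")

```text
time_s: 12.08
tool_pos: [0.5392, 0.0665, 0.0916]
tool_rot: [-180.0, 0.0, 171.4]
force: [-0.1, 0.3, 0.4]
grip_width: 0.031
```

```bash
python3 - <<'E'
from h import *
st()
E
```

```text
t 12.075 pos [0.5392 0.0665 0.0916] rot [-1.7996e+02  3.0000e-02  1.7143e+02] F [-0.1  0.3  0.4] w 0.031 to pocket along 0.0367 lat -0.0001
```

Back off along the line and look.

Call:
carry_out(increments="0.35 0.01 0 0 0 0 0; 0.35 0.015 0 0 0 0 0; 0.35 0.01 0 -0.04 0 0 0; 0.35 0.02 0 -0.05 0 0 0; 0.35 0.03 0 -0.03 0 0 0; 0.35 0 0 0 0 0 0")

```text
time_s: 12.82
tool_pos: [0.4473, 0.0804, 0.2136]
tool_rot: [-179.9, -0.2, 171.5]
force: [0.4, -0.3, -0.3]
grip_width: 0.0303
```

```bash
python3 - <<'E'
from h import *
st()
p=read_camera("side"); cv2.imwrite("pics/s8.png",cv2.resize(p["img"][150:270,180:320],None,fx=5,fy=5,interpolation=cv2.INTER_CUBIC))
for z in (.028,.022):
  for r in ell(p,(50,60,60),(95,255,255),(195,175,322,280),z): print(*r)
E
```

```text
t 12.825 pos [0.4473 0.0804 0.2136] rot [-179.94   -0.19  171.52] F [ 0.4 -0.3 -0.3] w 0.0303 to pocket along 0.1294 lat -0.0068
260 [253.8 200.8] [15.  22.3] [0.5685 0.0551 0.028 ] [0.03  0.055]
319 [279.3 230.4] [17.7 24.3] [ 0.5311 -0.0595  0.028 ] [ 0.0311 -0.0655]
260 [253.8 200.8] [15.  22.3] [0.5733 0.0595 0.022 ] [0.0332 0.0608]
319 [279.3 230.4] [17.7 24.3] [ 0.5357 -0.056   0.022 ] [ 0.0343 -0.0607]
```

View pics/s8.png

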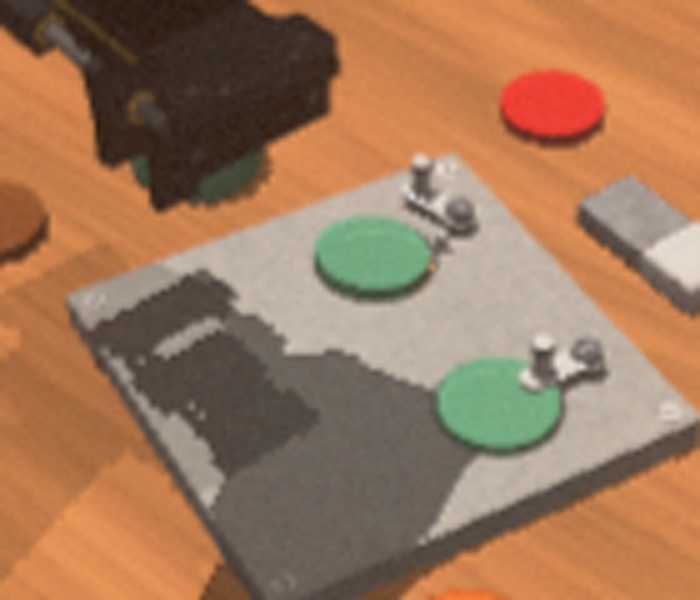

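```bash
python3 - <<'E'
from h import *
step([.51,.075,.110],168,5)
E
```

```text
0.35 -0.0126 0.0009 0.0205 -0.03 -0.04 0.7; 0.35 -0.0125 0.001 0.0205 -0.03 -0.04 0.7; 0.35 -0.0125 0.0012 0.0205 -0.03 -0.04 0.7; 0.35 -0.0125 0.0013 0.0205 -0.03 -0.04 0.7; 0.35 -0.0124 0.0015 0.0205 -0.03 -0.04 0.7
```

Call:
carry_out(increments="0.35 -0.0115 0.001 0.0205 0 0 0.7; 0.35 -0.0115 0.001 0.0205 0 0 0.7; 0.35 -0.0115 0.0012 0.019 0 0 0.7; 0.35 -0.0115 0.0013 0.017 0 0 0.7; 0.35 -0.009 0.0015 0.01 0 0 0.7; 0.35 0 0 0 0 0 0; 0.35 0 0 0 0 0 0")

```text
time_s: 13.75
tool_pos: [0.5004, 0.0737, 0.1144]
tool_rot: [-179.4, -0.7, 167.8]
force: [-0.6, -0.1, 0.4]
grip_width: 0.0304
```

```bash
python3 - <<'E'
from h import *
st()
step([.515,.074,.0915],168,3)
E
```

```text
t 13.75 pos [0.5004 0.0737 0.1144] rot [-179.41   -0.68  167.79] F [-0.6 -0.1  0.4] w 0.0304 to pocket along 0.0761 lat -0.0017
0.35 -0.0048 0.0012 0.0076 -0.19 -0.23 -0.07; 0.35 -0.0048 0.0012 0.0076 -0.19 -0.23 -0.07; 0.35 -0.0048 0.0011 0.0076 -0.19 -0.23 -0.07
```

Call:
carry_out(increments="0.35 -0.004 0.0012 0.0076 -0.2 -0.2 0; 0.35 -0.004 0.0012 0.0076 -0.2 -0.2 0; 0.35 -0.003 0.0011 0.006 -0.2 -0.2 0; 0.35 0 0 0 0 0 0; 0.35 0 0 0 0 0 0")

```text
time_s: 14.38
tool_pos: [0.5123, 0.075, 0.0923]
tool_rot: [179.9, 0.0, 167.8]
force: [0.1, 0.5, 0.5]
grip_width: 0.0304
```

```bash
python3 - <<'E'
from h import *
st()
step([.5433,.0679,.0915],168,10)
E
```

```text
t 14.375 pos [0.5123 0.075  0.0923] rot [1.7989e+02 1.0000e-02 1.6783e+02] F [0.1 0.5 0.5] w 0.0304 to pocket along 0.0648 lat 0.0023
0.35 -0.0032 -0 0.0001 0.01 0 -0.02; 0.35 -0.0032 -0 0.0001 0.01 0 -0.02; 0.35 -0.0032 -0 0.0001 0.01 0 -0.02; 0.35 -0.0032 -0 0.0001 0.01 0 -0.02; 0.35 -0.0032 -0 0.0001 0.01 0 -0.02; 0.35 -0.0032 -0 0.0001 0.01 0 -0.02; 0.35 -0.0032 -0 0.0001 0.01 0 -0.02; 0.35 -0.0032 -0 0.0001 0.01 0 -0.02; 0.35 -0.0032 -0 0.0001 0.01 0 -0.02; 0.35 -0.0032 -0 0.0001 0.01 0 -0.02
```

Call:
carry_out(increments="0.35 -0.004 0 0 0 0 0; 0.35 -0.004 0 0 0 0 0; 0.35 -0.004 0 0 0 0 0; 0.35 -0.004 0 0 0 0 0; 0.35 -0.004 0 0.0005 0 0 0; 0.35 -0.003 0 0 0 0 0; 0.35 -0.002 0 0 0 0 0; 0.35 -0.0015 0 0 0 0 0; 0.35 -0.0015 0 0 0 0 0; 0.35 -0.0015 0 0 0 0 0; 0.35 0 0 0 0 0 0")

```text
time_s: 15.75
tool_pos: [0.5435, 0.0684, 0.0923]
tool_rot: [179.9, 0.1, 167.8]
force: [-0.2, 1.0, 0.7]
grip_width: 0.0307
```

```bash
python3 - <<'E'
from h import *
st()
p=read_camera("side"); cv2.imwrite("pics/s9.png",cv2.resize(p["img"][150:270,180:320],None,fx=5,fy=5,interpolation=cv2.INTER_CUBIC))
E
```

```text
t 15.75 pos [0.5435 0.0684 0.0923] rot [1.7985e+02 6.0000e-02 1.6783e+02] F [-0.2  1.   0.7] w 0.0307 to pocket along 0.0329 lat 0.0027
```

View pics/s9.png

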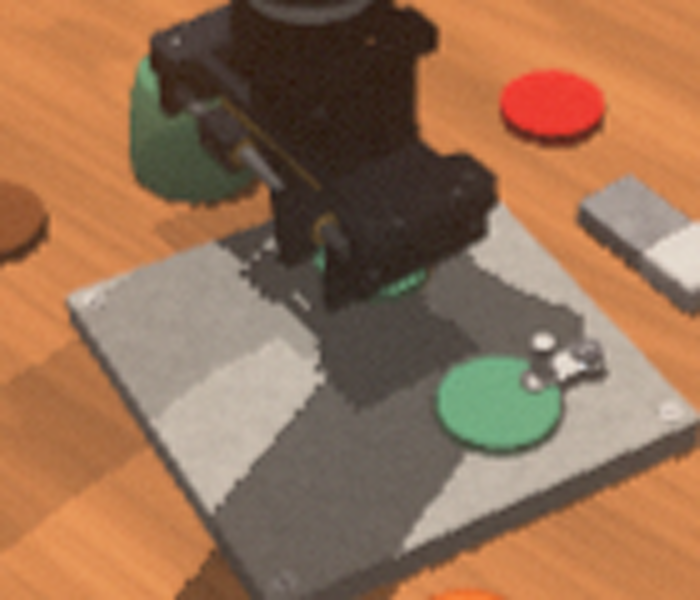

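Call:
carry_out(increments="0.35 0.01 0 0 0 0 0; 0.35 0.015 0 0 0 0 0; 0.35 0.01 0 -0.04 0 0 0; 0.35 0.02 0 -0.05 0 0 0; 0.35 0.02 0 -0.03 0 0 0; 0.35 0 0 0 0 0 0")

```text
time_s: 16.55
tool_pos: [0.4621, 0.0856, 0.214]
tool_rot: [179.9, -0.2, 168.0]
force: [-0.1, -0.4, -0.6]
grip_width: 0.0304
```

```bash
python3 - <<'E'
from h import *
st()
p=read_camera("side"); cv2.imwrite("pics/s10.png",cv2.resize(p["img"][150:270,180:320],None,fx=5,fy=5,interpolation=cv2.INTER_CUBIC))
for z in (.028,.022):
  for r in ell(p,(50,60,60),(95,255,255),(195,175,322,280),z): print(*r)
E
```

```text
t 16.55 pos [0.4621 0.0856 0.214 ] rot [179.9   -0.21 167.95] F [-0.1 -0.4 -0.6] w 0.0304 to pocket along 0.1161 lat 0.0015
278 [254.2 201.1] [15.3 22.4] [0.5682 0.0534 0.028 ] [0.0303 0.0533]
315 [279.3 230.3] [17.6 24.3] [ 0.5314 -0.0595  0.028 ] [ 0.0314 -0.0654]
278 [254.2 201.1] [15.3 22.4] [0.5731 0.0578 0.022 ] [0.0335 0.0591]
315 [279.3 230.3] [17.6 24.3] [ 0.536 -0.056  0.022] [ 0.0346 -0.0606]
```

View pics/s10.png

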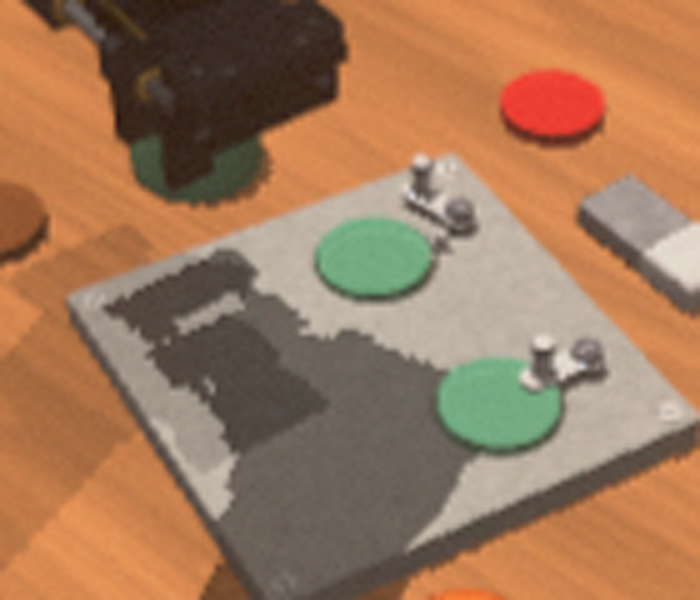

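```bash
python3 - <<'E'
from h import *
p=read_camera("side")
for nm,(u,v),z in (("pin",(422,160),.05),("piv",(460,207),.033),("lpin",(543,342),.05),("lpiv",(588,350),.033)):
    w=unproj(p,(u+.5)/5-.5+180,(v+.5)/5-.5+150,z); print(nm,w.round(4),(w2p(w)*1e3).round(1))
p=read_camera("top")  # only calibration used for first picture
for nm,(u,v),z in (("pin",(319,221),.04),("piv",(349,222),.033),("lpin",(487,283),.04),("lpiv",(493,255),.033)):
    w=unproj(p,(u+.5)/3.3-.5+150,(v+.5)/3.3-.5+110,z); print(nm,w.round(4),(w2p(w)*1e3).round(1))
step([.5,.2,.214],167.9)
E
```

```text
pin [0.6236 0.0685 0.05  ] [77.9 85.3]
piv [0.6233 0.0419 0.033 ] [86.1 60. ]
lpin [ 0.5596 -0.0626  0.05  ] [ 59.1 -59.4]
lpiv [ 0.5837 -0.0722  0.033 ] [ 85.  -60.8]
pin [0.6219 0.0666 0.04  ] [77. 83.]
piv [0.6208 0.0428 0.033 ] [83.5 60.1]
lpin [ 0.5599 -0.0609  0.04  ] [ 58.9 -57.7]
lpiv [ 0.5836 -0.069   0.033 ] [ 83.9 -57.8]
0.35 -0.0042 0.0403 -0.0011 -0.04 -0.14 -0.01; 0.35 -0.0043 0.0403 -0.001 -0.04 -0.14 -0.01; 0.35 -0.0043 0.0403 -0.001 -0.04 -0.14 -0.01
```

```bash
python3 - <<'E'
from h import *
step([.648,.0812,.18],206.4,8,op=0)
E
```

```text
0 -0.0228 0.0045 0.0037 0 -0.06 -4.82; 0 -0.0231 0.0026 0.0037 0 -0.06 -4.82; 0 -0.0233 0.0006 0.0038 0 -0.06 -4.82; 0 -0.0232 -0.0013 0.0038 0 -0.06 -4.82; 0 -0.023 -0.0033 0.0038 0 -0.06 -4.82; 0 -0.0227 -0.0052 0.0038 0 -0.06 -4.82; 0 -0.0221 -0.0071 0.0038 0 -0.06 -4.82; 0 -0.0215 -0.0089 0.0039 0 -0.06 -4.82
```

Call:
carry_out(increments="0 -0.0228 0.0045 0.0037 0 0 -4.8; 0 -0.0231 0.0026 0.0037 0 0 -4.8; 0 -0.0233 0.0006 0.0038 0 0 -4.8; 0 -0.0232 -0.0013 0.0038 0 0 -4.8; 0 -0.023 -0.0033 0.0038 0 0 -4.8; 0 -0.0227 -0.0052 0.0038 0 0 -4.8; 0 -0.0221 -0.0071 0.0038 0 0 -4.8; 0 -0.0215 -0.0089 0.0039 0 0 -4.8; 0 0 0 0 0 0 0; 0 0 0 0 0 0 0")

```text
time_s: 17.95
tool_pos: [0.6475, 0.0772, 0.1552]
tool_rot: [179.8, -2.3, -152.9]
force: [-0.4, -0.6, -0.5]
grip_width: 0.0005
```

```bash
python3 - <<'E'
from h import *
st()
step([.648,.0812,.13],206.4,5,op=0)
p=read_camera("side"); cv2.imwrite("pics/s11.png",cv2.resize(p["img"][110:270,180:360],None,fx=4,fy=4,interpolation=cv2.INTER_CUBIC))
E
```

```text
t 17.95 pos [0.6475 0.0772 0.1552] rot [ 179.78   -2.26 -152.85] F [-0.4 -0.6 -0.5] w 0.0005 to pocket along -0.0666 lat 0.0343
0 -0.0007 0.0006 0.005 0.04 -0.45 0.15; 0 -0.0006 0.0006 0.005 0.04 -0.45 0.15; 0 -0.0006 0.0007 0.005 0.04 -0.45 0.15; 0 -0.0005 0.0007 0.005 0.04 -0.45 0.15; 0 -0.0005 0.0007 0.005 0.04 -0.45 0.15
```

View pics/s11.png

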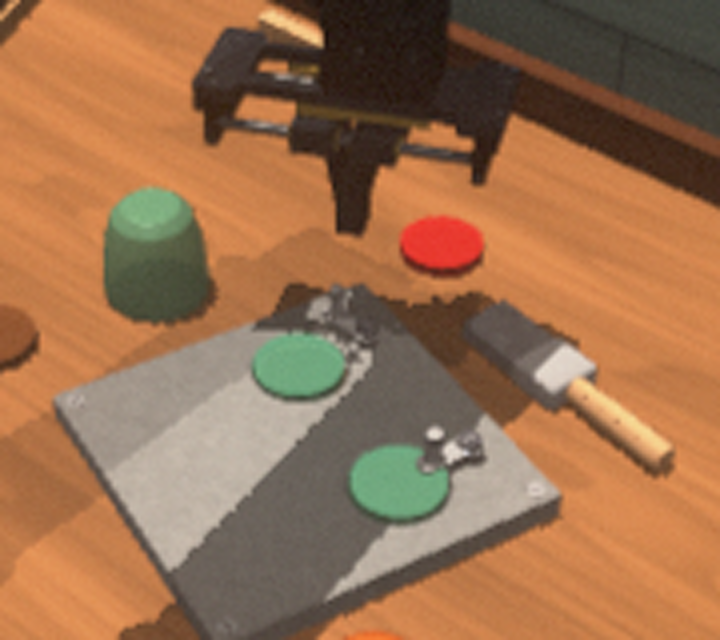

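Call:
carry_out(increments="0 -0.0007 0.0008 0.01 0 -0.5 0.15; 0 -0.0007 0.0008 0.01 0 -0.5 0.15; 0 -0.0006 0.0008 0.01 0 -0.5 0.15; 0 -0.0005 0.0008 0.007 0 -0.4 0.15; 0 0 0 0.003 0 -0.3 0.15; 0 0 0 0 0 0 0; 0 0 0 0 0 0 0")

```text
time_s: 18.88
tool_pos: [0.6456, 0.0818, 0.1128]
tool_rot: [179.7, 0.1, -153.7]
force: [1.1, -0.3, 0.9]
grip_width: 0.0002
```

```bash
python3 - <<'E'
from h import *
st()
step([.648,.0812,.109],206.4,3,op=0)
p=read_camera("side"); cv2.imwrite("pics/s12.png",cv2.resize(p["img"][130:250,200:340],None,fx=5,fy=5,interpolation=cv2.INTER_CUBIC))
E
```

```text
t 18.875 pos [0.6456 0.0818 0.1128] rot [ 1.7974e+02  1.0000e-01 -1.5367e+02] F [ 1.1 -0.3  0.9] w 0.0002 to pocket along -0.0637 lat 0.0383
0 -0.0006 -0.0005 0.0013 0.09 0.03 -0.02; 0 -0.0006 -0.0005 0.0013 0.09 0.03 -0.02; 0 -0.0006 -0.0005 0.0013 0.09 0.03 -0.02
```

View pics/s12.png

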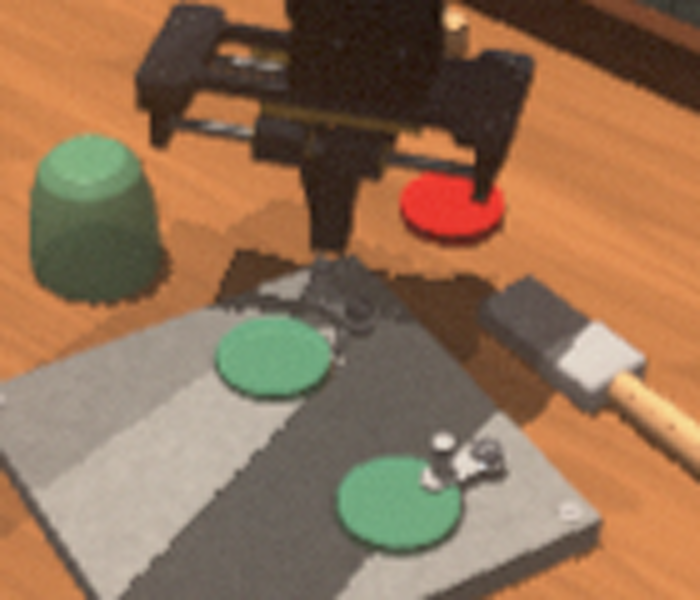

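Call:
carry_out(increments="0 0.001 0 0.002 0.1 0 0; 0 0.002 0 0.0015 0.1 0 0; 0 0.003 0 0 0 0 0; 0 0.003 0 0 0 0 0; 0 0.003 0 0 0 0 0; 0 0.003 0 0 0 0 0; 0 0.003 0 0 0 0 0; 0 0.003 0 0 0 0 0; 0 0.003 0 0 0 0 0; 0 0 0 0 0 0 0")

```text
time_s: 20.18
tool_pos: [0.6244, 0.0738, 0.1105]
tool_rot: [179.9, 0.5, -153.6]
force: [0.7, 1.4, 0.2]
grip_width: 0.0004
```

```bash
python3 - <<'E'
from h import *
st()
step([.609,.0619,.109],206.4,6,op=0)
p=read_camera("side"); cv2.imwrite("pics/s13.png",cv2.resize(p["img"][130:250,200:340],None,fx=5,fy=5,interpolation=cv2.INTER_CUBIC))
E
```

```text
t 20.175 pos [0.6244 0.0738 0.1105] rot [ 179.86    0.48 -153.56] F [0.7 1.4 0.2] w 0.0004 to pocket along -0.0448 lat 0.0258
0 0.0032 -0.0006 0.0002 0.02 0.08 0.01; 0 0.0032 -0.0006 0.0002 0.02 0.08 0.01; 0 0.0032 -0.0006 0.0002 0.02 0.08 0.01; 0 0.0032 -0.0006 0.0002 0.02 0.08 0.01; 0 0.0032 -0.0006 0.0002 0.02 0.08 0.01; 0 0.0032 -0.0006 0.0002 0.02 0.08 0.01
```

View pics/s13.png

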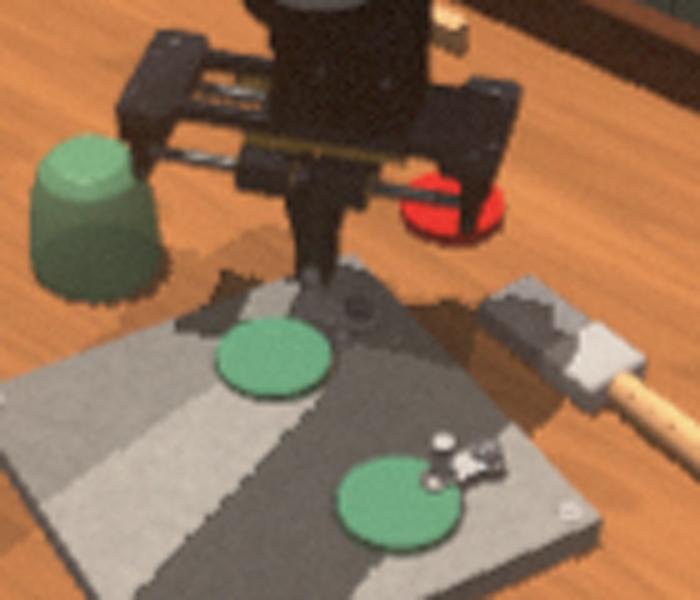

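Call:
carry_out(increments="0 0.003 0.001 0 0 0 0; 0 0.003 0.001 0 0 0 0; 0 0.003 0 0 0 0 0; 0 0.003 0 0 0 0 0; 0 0 0 0 0 0 0")

```text
time_s: 20.85
tool_pos: [0.6134, 0.0672, 0.1107]
tool_rot: [-179.9, 0.6, -153.7]
force: [2.7, 0.1, -1.1]
grip_width: 0.0007
```

```bash
python3 - <<'E'
from h import *
st()
step([.609,.0619,.109],206.4,3,op=0)
p=read_camera("side"); cv2.imwrite("pics/s14.png",cv2.resize(p["img"][130:250,200:340],None,fx=5,fy=5,interpolation=cv2.INTER_CUBIC))
E
```

```text
t 20.85 pos [0.6134 0.0672 0.1107] rot [-179.9     0.58 -153.67] F [ 2.7  0.1 -1.1] w 0.0007 to pocket along -0.0355 lat 0.017
0 0.0021 -0.0009 0.0005 -0.03 0.19 -0.02; 0 0.0021 -0.0009 0.0005 -0.03 0.19 -0.02; 0 0.0021 -0.0009 0.0006 -0.03 0.19 -0.02
```

View pics/s14.png

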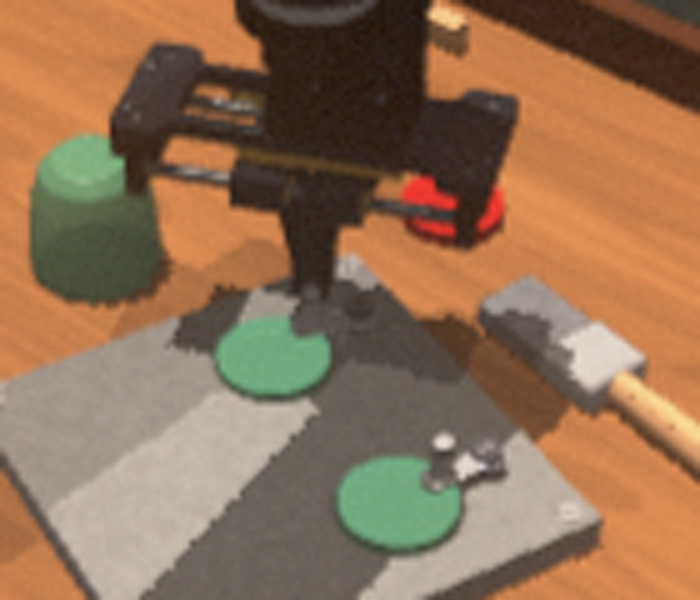

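Call:
carry_out(increments="0 0.003 0 0 0 0.1 0; 0 0.003 0 0 0 0.1 0; 0 0.0025 0 0 0 0.1 0; 0 0.0025 0 0 0 0.1 0; 0 0 0 0 0 0 0")

```text
time_s: 21.52
tool_pos: [0.6099, 0.0622, 0.1115]
tool_rot: [-179.4, 1.0, -153.6]
force: [2.7, -0.1, -1.6]
grip_width: 0.0004
```

```bash
python3 - <<'E'
from h import *
st()
p=read_camera("side"); cv2.imwrite("pics/s15.png",cv2.resize(p["img"][130:250,200:340],None,fx=5,fy=5,interpolation=cv2.INTER_CUBIC))
E
```

```text
t 21.525 pos [0.6099 0.0622 0.1115] rot [-179.44    1.03 -153.63] F [ 2.7 -0.1 -1.6] w 0.0004 to pocket along -0.0332 lat 0.0113
```

View pics/s15.png

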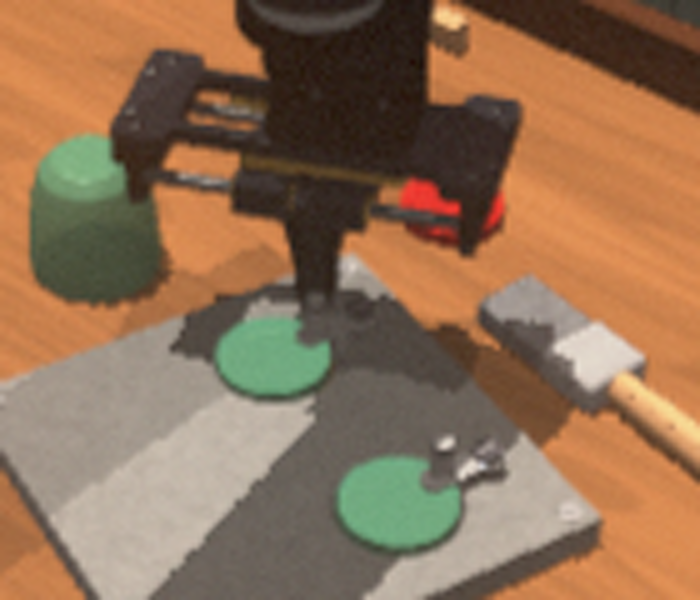

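```bash
python3 - <<'E'
from h import *
step(np.r_[.6099,.0622,.1095]+np.r_[-.319,-.948,0]*.010,206.4,4,op=0)
E
```

```text
0 0.0017 -0.0018 0.0005 -0.14 0.25 -0.01; 0 0.0017 -0.0018 0.0005 -0.14 0.25 -0.01; 0 0.0017 -0.0018 0.0005 -0.14 0.25 -0.01; 0 0.0017 -0.0018 0.0005 -0.14 0.25 -0.01
```

Call:
carry_out(increments="0 0.003 -0.002 0.0005 -0.1 0.2 0; 0 0.003 -0.002 0.0005 -0.1 0.2 0; 0 0.003 -0.002 0.0005 -0.1 0.2 0; 0 0.003 -0.002 0.0005 -0.1 0.2 0; 0 0 0 0 0 0 0")

```text
time_s: 22.2
tool_pos: [0.6095, 0.0609, 0.1118]
tool_rot: [179.9, 1.5, -153.3]
force: [3.0, -1.7, -2.9]
grip_width: 0.0006
```

```bash
python3 - <<'E'
from h import *
st()
p=read_camera("side"); cv2.imwrite("pics/s16.png",cv2.resize(p["img"][130:250,200:340],None,fx=5,fy=5,interpolation=cv2.INTER_CUBIC))
E
```

```text
t 22.2 pos [0.6095 0.0609 0.1118] rot [ 179.9     1.53 -153.25] F [ 3.  -1.7 -2.9] w 0.0006 to pocket along -0.0331 lat 0.0099
```

View pics/s16.png

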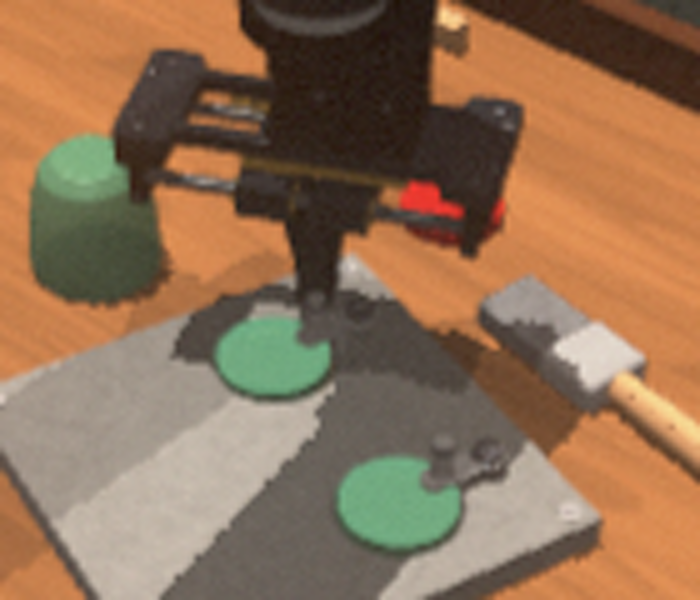

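```bash
python3 - <<'E'
from h import *
p=read_camera("side")
for th in (0,.1,.2,.3,.4,.6):
    for z in (.05,.03):
        u=proj(p,[*p2w(.085-.026*np.cos(th),.06+.026*np.sin(th)),z]); print(th,z,((u-[200,130]+.5)*5).round(0),end=" ")
    u=proj(p,[*p2w(.085-.037*np.cos(th),.06+.037*np.sin(th)),.028]); print("end",((u-[200,130]+.5)*5).round(0))
print(((proj(p,[*p2w(.085,.06),.033])-[200,130]+.5)*5).round(0))
print(((proj(p,[*p2w(.059,-.06),.05])-[200,130]+.5)*5).round(0))
a=p["img"][180:210,250:280]; cv2.imwrite("pics/z.png",cv2.resize(cv2.convertScaleAbs(a,alpha=1.8,beta=10),None,fx=18,fy=18,interpolation=cv2.INTER_CUBIC))
E
```

```text
0 0.05 [316. 300.] 0 0.03 [316. 329.] end [297. 339.]
0.1 0.05 [313. 297.] 0.1 0.03 [313. 326.] end [294. 335.]
0.2 0.05 [312. 294.] 0.2 0.03 [311. 323.] end [291. 330.]
0.3 0.05 [310. 291.] 0.3 0.03 [310. 320.] end [289. 326.]
0.4 0.05 [309. 287.] 0.4 0.03 [309. 317.] end [288. 321.]
0.6 0.05 [309. 281.] 0.6 0.03 [309. 310.] end [288. 312.]
[359. 308.]
[444. 443.]
```

View pics/z.png

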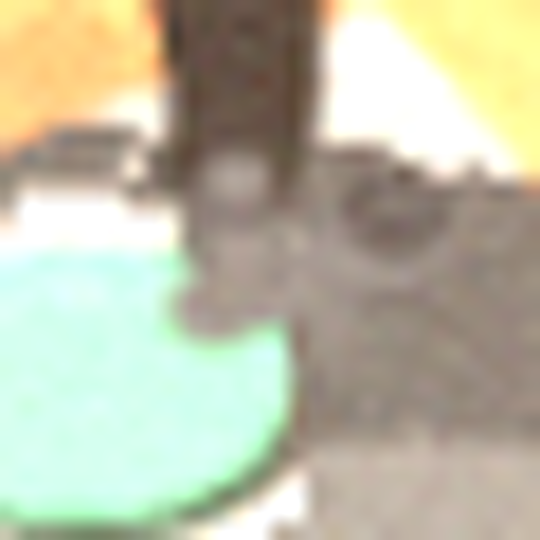

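Call:
carry_out(increments="0 -0.005 0.002 0 0 0 0; 0 -0.01 0.002 0 0 0 0; 0 -0.015 0 0 0 0.5 0; 0 -0.01 0 -0.03 0 0.5 0; 0 0 0 -0.05 0 0 0; 0 0 0.04 -0.05 0 0 0; 0 -0.02 0.06 -0.01 0 0 0; 0 -0.02 0.06 -0.01 0 0 0; 0 -0.02 0.06 0 0 0 0; 0 0 0 0 0 0 0; 0 0 0 0 0 0 0")

```text
time_s: 23.68
tool_pos: [0.5944, 0.3097, 0.2633]
tool_rot: [179.5, -0.8, -153.4]
force: [-0.1, -0.3, 0.4]
grip_width: 0.0005
```

```bash
python3 - <<'E'
from h import *
st()
p=read_camera("side"); cv2.imwrite("pics/s17.png",cv2.resize(p["img"][150:270,190:330],None,fx=5,fy=5,interpolation=cv2.INTER_CUBIC))
for r in ell(p,(50,60,60),(95,255,255),(195,175,322,280),.022): print(*r)
p=read_camera("top"); cv2.imwrite("pics/t17.png",cv2.resize(p["img"][140:260,200:340],None,fx=5,fy=5,interpolation=cv2.INTER_CUBIC))
for r in ell(p,(50,60,60),(95,255,255),(215,160,320,270),.022): print(*r)
E
```

```text
t 23.675 pos [0.5944 0.3097 0.2633] rot [ 179.5    -0.77 -153.43] F [-0.1 -0.3  0.4] w 0.0005 to pocket along 0.0365 lat 0.2493
253 [254.2 201. ] [15.1 22.4] [0.5733 0.0582 0.022 ] [0.0336 0.0595]
309 [279.3 230.2] [17.6 24.1] [ 0.536  -0.0558  0.022 ] [ 0.0346 -0.0604]
347 [250.3 195.6] [21.5 21.7] [0.574  0.0606 0.022 ] [0.0335 0.062 ]
348 [294.6 205.7] [21.4 22.1] [ 0.5367 -0.0532  0.022 ] [ 0.0344 -0.0577]
```

View pics/s17.png

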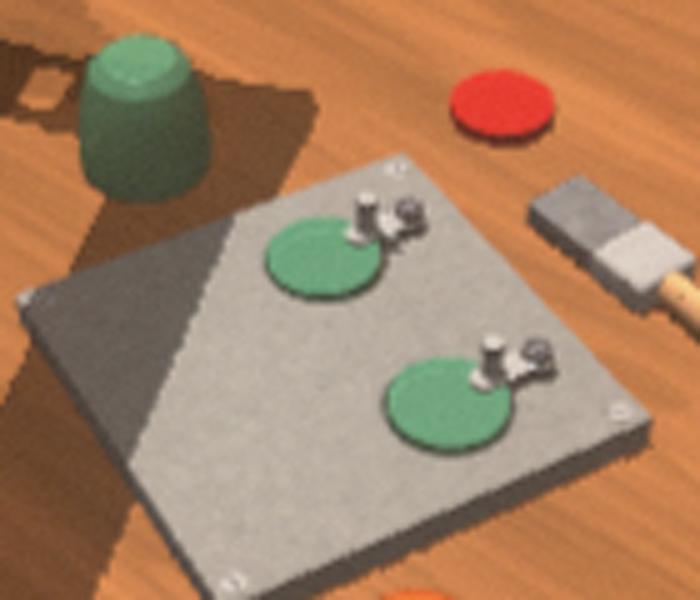

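View pics/t17.png

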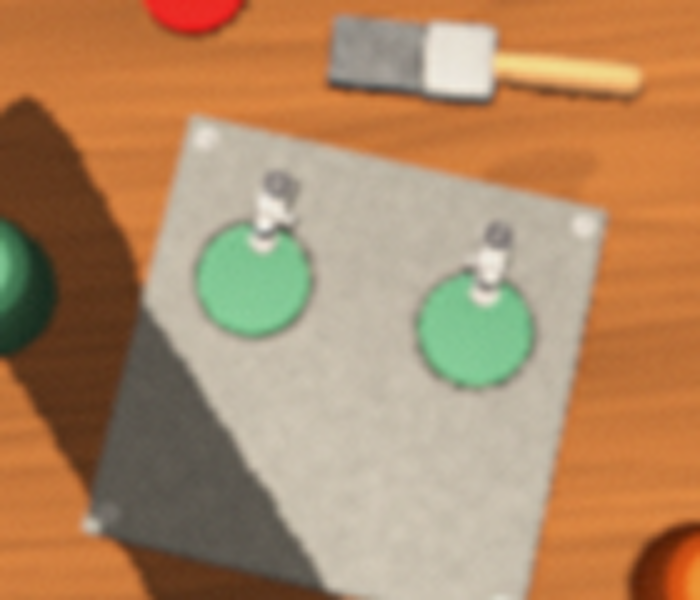

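```bash
python3 - <<'E'
from h import *
p=read_camera("side"); a=p["img"][185:215,238:278]; b=p["img"][214:244,262:302]
cv2.imwrite("pics/z2.png",cv2.resize(np.hstack([a,b]),None,fx=10,fy=10,interpolation=cv2.INTER_CUBIC))
E
```

```text
(no output)
```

View pics/z2.png

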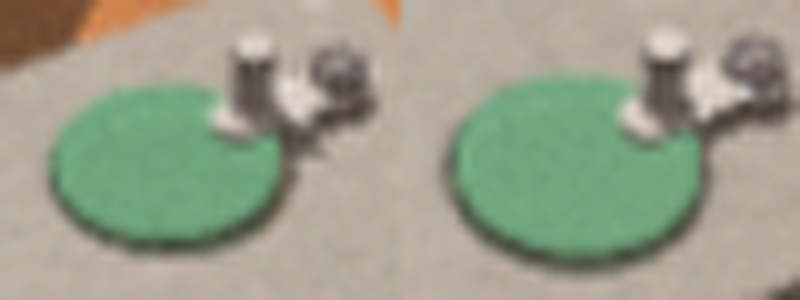

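```bash
python3 - <<'E'
from h import *
p=read_camera("top"); i=p["img"]
a=i[170:196,240:266]; b=i[180:206,284:310]
cv2.imwrite("pics/z3.png",cv2.resize(np.hstack([a,b]),None,fx=15,fy=15,interpolation=cv2.INTER_CUBIC))
im=cv2.resize(i,None,fx=8,fy=8,interpolation=cv2.INTER_CUBIC)
# synth expectation
for s in (1,-1):
  for th in (0,.1,.2):
    e=[proj(p,[*p2w(.085-r*np.cos(th),s*(.06+0)+s*r*np.sin(th),c=np.array([.5225,.0145])),z]) for r,z in ((.0,.033),(.026,.05),(.037,.028))]
    print(s,th,(e[1]-e[0]).round(2),(e[2]-e[0]).round(2),e[0].round(1))
E
```

```text
1 0 [-2.44  7.81] [-3.28 13.69] [254.8 176.5]
1 0.1 [-3.4   7.53] [-4.63 13.31] [254.8 176.5]
1 0.2 [-4.33  7.17] [-5.92 12.79] [254.8 176.5]
-1 0 [-1.49  8.08] [-3.18 13.8 ] [299.2 186.8]
-1 0.1 [-0.49  8.26] [-1.79 14.06] [299.2 186.8]
-1 0.2 [0.52 8.35] [-0.38 14.18] [299.2 186.8]
```

View pics/z3.png

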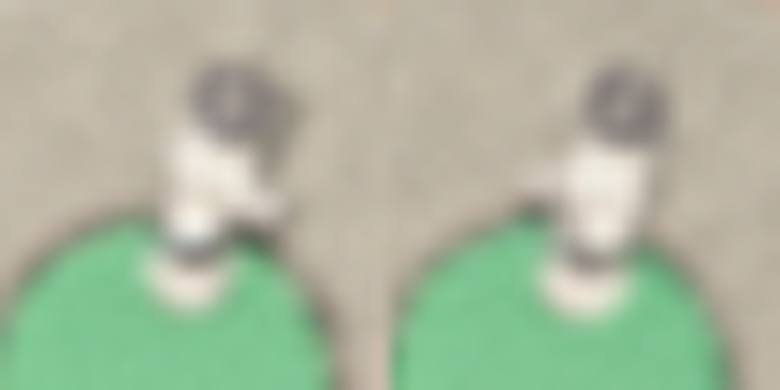

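```bash
python3 - <<'E'
from h import *
print(sign_off())
E
```

```text
the job is handed in; nothing more can be done
None
```

I pushed the green disc into the empty pocket and turned that pocket's clip closed over it, then handed the job in at about 24 s. `sign_off()` gave no verdict.

**What I did:** The disc was slid with two partly open fingertips. The first push left it tilted with its trailing edge still up on the rim; a second push seated it. I then pushed the clip's thumb pin round with the closed fingertips until it stopped moving, and drew the arm clear.

**Disc:**
- Both cameras put its centre within about 1–1.5 mm of the pocket's centre, inside the 2 mm of play.
- Its outline and rim match the loaded disc, so it lies flat.

**Clip:**
- It stands against its stop, parallel to the loaded clip to within about 1–2°, which is the limit of what the pictures show.
- The pin's position matched the closed angle.
- One check disagreed. In the final push the force on the pin ran mostly along the bar rather than against the stop, so the force does not confirm closure. That rests on the pictures.

**Other things:** The loaded pocket with its clip, the tumblers, the brush and the look-alikes were not approached or touched. The highest wrist force I read between moves was about 4.5 N.

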